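# Put the tap-water filter tower together

### The job

Set up the filter tower on its square white stand, building from the bottom up, one part at a time: first the plain steel cup in the stand's ring, then the white filter holder, then the small steel strainer, and last the white plug with its knob up, each pushed fully home in the one below and upright. Never lay a part on its side, do not shift or knock over the little vial standing among the parts, and let go of the finished tower.

Things in the scene. Friction and masses are not known exactly. Their poses are not given: they have to be found in the camera images.
- stand: Fixed square white plate, 96 x 96 x 10 mm, with a round raised ring on top (inner diameter 82, outer 90, 4 mm high) round a black rubber disc. Origin: centre of the underside; z up. The cup stands inside the ring, its origin 10 mm above this one. (The round white dish with a bar of soap is not the stand.)
- receiver: Loose plain steel cup, no flange: straight outside diameter 66 mm, 50 mm high, wall 3.5 mm, mouth diameter 59 mm, empty with a flat steel floor, 120 g. Stands mouth up. Origin: centre of the underside; z up along its axis.
- holder: Loose white plastic filter holder, 52 mm high, 80 g, standing on a tapered foot (diameter 44 mm at the bottom, 52 at 12 mm); 66 mm flange from 12 to 17 mm; above it an open cup to grip, outside diameter 56, mouth 49 mm, paper disc on its floor. Origin: centre of underside; z up its axis. Seated (flange on the rim), its origin is 38 mm above that of the steel cup.
- strainer: Loose small steel strainer, 47 mm high, 80 g, standing on a tapered foot (diameter 33 mm at the bottom, 42 at 12 mm); 56 mm flange from 12 to 17 mm; above it an open cup to grip, outside diameter 47, mouth 40 mm, dark holes in its floor. Origin: centre of underside; z up its axis. Seated (flange on the rim), its origin is 40 mm above that of the holder.
- plug: Loose white plastic plug, 50 mm high, 80 g, standing on a tapered foot (diameter 24 mm at the bottom, 33 at 10 mm); 47 mm flange from 10 to 15 mm; above it a round knob to grip, diameter 24 mm. Origin: centre of underside; z up its axis. Seated (flange on the rim), its origin is 37 mm above that of the strainer.
- vial: Bystander: small loose clear vial with a black cap, diameter 22, height 48 mm, standing among the parts. Origin: centre of the underside. Leave alone.
Not all that is in view belongs to the job. Leave any orange look-alike of the plug alone. What is shaped like the receiver but purple is not meant.

How it is judged:
By the outcome, as a careful person would: the job done as asked, in the order asked, and still so for the second after the job is handed in, with the robot touching nothing.
It also fails if it takes over 104 s, if anything falls off the work surface, if the arm or the gripper's body presses on something with over 40 N, if the wrist force passes 120 N, or if a joint passes its speed limit or range.

### The arm

A 6-joint arm with a two-finger parallel gripper is mounted at the origin on the work surface. World frame = base frame: x ahead of the robot, y to its left, z up, the work surface at z = 0. Lengths are in m, angles in rad, forces in N, time in s.
With the tool pointing down it reaches from about 0.3 to 0.875 m from the base axis. Payload 6.4 kg.
Tool frame: the origin (TCP) lies where the fingers leave the gripper's body, on its centre line; the fingertips stand 64 mm ahead of it and the grasp point (between the pads) lies 45 mm ahead of it; z points along the fingers, y is the direction in which the jaws open and shut (so a half turn about z gives the same grasp; the last joint's range is limited). The gripper opens to 88 mm and grips with 3 to 60 N. Pads are 18 mm wide; open, the fingers measure 123 mm over their backs; the gripper's body (75 mm by 187 mm) begins 45 mm behind the grasp point.
Start: joints at [-1.454, 0.181, 1.607, -0, 1.354, -0.206], TCP at [0.182, -0.545, 0.303] pointing down, gripper open.
Joint ranges: [-2.99, 2.99], [-0.89, 2.07], [0.3, 2.58], [-1.14, 4.28], [0, 2.63], [-3.12, 3.12]. Speed limits (rad/s): [2.57, 2.57, 3.01, 3.14, 3.14, 3.14].

### API

Orientations are given as a unit quaternion [w, x, y, z].
In Python, from workcell import goto, line_to, movej, gripper_to, hold, ik, read_state, capture, PlanningError, finish_job gives the robot as it stands. The module is installed in compiled form; this text tells all that it offers. Calls block until the motion is done:
- goto(position, orientation): joint-space move of the TCP to a pose.
- line_to(position, rotation=None, rate=0.15, until_force=None): straight line of the TCP; rotation=None keeps the orientation; rate is the mean speed in m/s. With until_force (N) it stops when the force on the tool has changed by that much, and returns True; else False.
- movej(angles): joint-space move.
- gripper_to(opening, newtons=None): opening from 0.0 (shut) to 1.0 (fully open); newtons is the grip in N (None keeps the last); returns when the fingers have stopped.
- hold(seconds).
- ik(position, orientation): joint angles nearest the present ones, or None.
- read_state(): the state.
- capture(name): name is "side" or "top"; returns a dict with "img" (420x560x3 uint8, red, green, blue), "range_z" (420x560 float32, m along the optical axis (not along the pixel's ray), 0 where there is no reading), "mtx" (3x3 intrinsics, pixels), "eye" and "attitude" of the camera in the world. Camera axes: x right, y up, looking along -z (the intrinsics and any distortion apply to the point x, -y, -z); pixel columns grow to the right and rows downward; lengths in m; the calibration is good to about 2 mm. A picture is of the moment at which its call begins.
A pose or a line that the arm cannot do raises PlanningError and nothing moves.
- finish_job(): hands the job in, once; it reports no verdict.
The state is a dict: "clock": time; "joints": joint angles; "joint_vel": joint speeds; "joint_efforts": joint torques, N m; "ee_pos": TCP position; "tcp_rot": TCP orientation; "force": force on the tool from outside, world axes, zero at the start; "wrist_torque": the same for the moment, N m; "finger_gap": opening from 0.0 (shut) to 1.0 (fully open).
Only numpy, scipy, OpenCV 4.12 (cv2) and the standard library are available. Lean on these libraries where they do the work, as an engineer would, in place of code of your own. Each camera call takes 0.05 s, during which the arm holds its last target.

## Working session

There is one attempt and no reset: what is moved stays moved. The work goes in short steps, each a Python script; the robot and the scene stay as the last script left them, time stands still between calls to the robot, and variables do not carry over. Pictures are saved under pics/ and viewed, and the job is handed in when it is done.

```bash
mkdir -p pics; ls
python3 - <<'E'
from workcell import *
import cv2,numpy as np
for n in("top","side"):
    c=capture(n); cv2.imwrite(f"pics/{n}0.png",c["img"][:,:,::-1]); np.savez(f"{n}0.npz",**c)
    print({k:(np.array(v).round(4).tolist()) for k,v in c.items() if k not in("img","range_z")}, (c["range_z"]>0).mean())
s=read_state();print(s)
E
```

```text
pics
{'mtx': [[401.3723, 0.0, 279.9527], [0.0, 401.3723, 206.1109], [0.0, 0.0, 1.0]], 'eye': [0.3546, 0.0466, 1.1154], 'attitude': [0.7081, 0.0687, -0.066, -0.6996]} 0.9960246598639456
{'mtx': [[386.1544, 0.0, 273.8121], [0.0, 386.1544, 213.5341], [0.0, 0.0, 1.0]], 'eye': [0.5182, -0.6683, 0.522], 'attitude': [0.8796, 0.4756, -0.0085, -0.0049]} 0.9957525510204082
{'clock': 0.1, 'joints': array([-1.45427338e+00,  1.81440039e-01,  1.60783530e+00,  2.94182335e-05,
        1.35379770e+00, -2.06294888e-01]), 'joint_vel': array([ 0.00076668, -0.00296117, -0.00171301, -0.0024362 , -0.00133344,
        0.00065069]), 'joint_efforts': array([ 4.60522933e-04, -4.34820771e+01, -3.42694080e+01,  7.03387731e-02,
        3.39956372e-02, -4.14938415e-05]), 'ee_pos': array([ 0.18239754, -0.5449327 ,  0.30195032]), 'tcp_rot': array([-7.38805937e-04,  9.87002078e-01,  1.60705789e-01,  4.75606016e-05]), 'force': array([ 0.98447065, -0.25519643,  0.20969786]), 'wrist_torque': array([-0.01968917, -0.0495533 ,  0.05895713]), 'finger_gap': 0.9975194174599498}
```

View pics/top0.png

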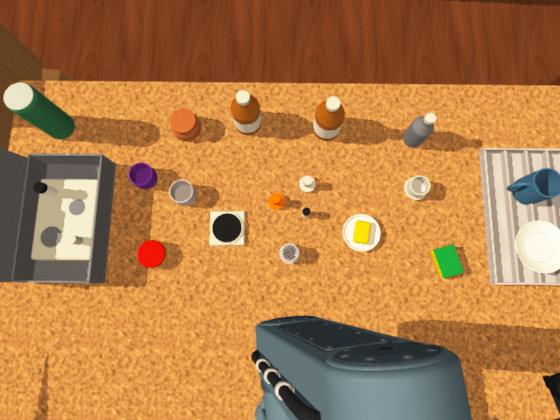

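View pics/side0.png

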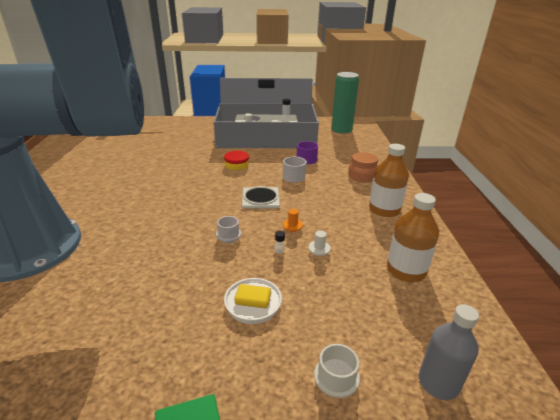

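```bash
cat > h.py <<'E'
import numpy as np,cv2
from scipy.spatial.transform import Rotation as R
def load(n): return dict(np.load(n))
def rot(c): q=c["attitude"]; return R.from_quat([q[1],q[2],q[3],q[0]]).as_matrix()
def ray(c,u,v):
    K=c["mtx"]; d=np.stack([(u-K[0,2])/K[0,0],-(v-K[1,2])/K[1,1],-np.ones_like(u*1.)],-1)
    return d@rot(c).T
def onplane(c,u,v,z):
    d=ray(c,np.asarray(u,float),np.asarray(v,float)); e=c["eye"]; return e+d*((z-e[2])/d[...,2])[...,None]
def cloud(c):
    v,u=np.mgrid[0:420,0:560].astype(float); return c["eye"]+ray(c,u,v)*c["range_z"][...,None]
def proj(c,p):
    q=(np.asarray(p)-c["eye"])@rot(c); K=c["mtx"]
    return K[0,0]*q[...,0]/-q[...,2]+K[0,2], K[1,1]*q[...,1]/q[...,2]+K[1,2]
E
python3 - <<'E'
from h import *
t=load("top0.npz"); s=load("side0.npz")
for c in (t,s):
    P=cloud(c)
    names=dict(stand=(227,228),cup=(182,192),strainer=(289,253),plug=(307,184),vial=(306,212),holder=(417,187),dish=(361,233),purple=(143,176),orange=(277,201)) if c is t else dict(stand=(261,196),cup=(294,170),strainer=(228,230),plug=(320,247),vial=(280,242),holder=(338,370))
    for k,(u,v) in names.items():
        w=P[v-16:v+17,u-16:u+17] if c is t else P[v-26:v+27,u-26:u+27]
        m=w[...,2]>0.006; q=w[m]; print(k,m.sum(),"zmax",q[:,2].max().round(4),"pt",P[v,u].round(4), "mid",((q.min(0)+q.max(0))/2).round(4)[:2],"ext",(q.max(0)-q.min(0)).round(3)[:2])
tb=P=cloud(t); print("table z",np.median(cloud(t)[280:300,150:240,2]),np.median(cloud(s)[330:360,100:200,2]))
I=t["img"][:,:,::-1]
a=cv2.resize(I[150:275,125:325],None,fx=4,fy=4,interpolation=cv2.INTER_CUBIC);cv2.imwrite("pics/crop_top.png",a)
b=cv2.resize(I[165:210,395:440],None,fx=6,fy=6,interpolation=cv2.INTER_CUBIC)
e=cv2.resize(s["img"][140:270,200:350,::-1],None,fx=4,fy=4,interpolation=cv2.INTER_CUBIC);cv2.imwrite("pics/crop_side.png",e)
e=cv2.resize(s["img"][80:150,205:325,::-1],None,fx=4,fy=4,interpolation=cv2.INTER_CUBIC);cv2.imwrite("pics/crop_box.png",np.vstack([e,np.zeros((10,480,3),np.uint8),cv2.copyMakeBorder(b,0,0,0,210,0)]))
E
```

```text
stand 1079 zmax 1.1154 pt [0.505  0.1988 0.0068] mid [0.4525 0.1458] ext [0.196 0.198]
cup 403 zmax 1.1154 pt [0.6069 0.331  0.004 ] mid [0.4998 0.201 ] ext [0.29  0.309]
strainer 331 zmax 1.1154 pt [0.4368 0.0259 0.0196] mid [0.4084 0.0343] ext [0.107 0.066]
plug 218 zmax 1.1154 pt [ 0.6219 -0.0209  0.0541] mid [0.5056 0.0017] ext [0.302 0.09 ]
vial 80 zmax 1.1154 pt [ 0.5451 -0.0184  0.0505] mid [ 0.4767 -0.0013] ext [0.244 0.096]
holder 504 zmax 1.1154 pt [ 0.625  -0.3307  0.0218] mid [ 0.5151 -0.1571] ext [0.321 0.407]
dish 989 zmax 1.1154 pt [ 0.4922 -0.1686  0.0324] mid [ 0.4472 -0.0854] ext [0.185 0.264]
purple 463 zmax 1.1154 pt [0.6527 0.4456 0.0037] mid [0.5179 0.2684] ext [0.327 0.444]
orange 223 zmax 1.1154 pt [0.5747 0.0601 0.0489] mid [0.4881 0.0521] ext [0.267 0.073]
stand 825 zmax 0.522 pt [0.5047 0.1946 0.0117] mid [ 0.513  -0.1694] ext [0.128 0.998]
cup 1038 zmax 0.522 pt [0.5953 0.2938 0.0369] mid [ 0.597  -0.0671] ext [0.157 1.202]
strainer 586 zmax 0.522 pt [0.4367 0.0031 0.0408] mid [ 0.4624 -0.2544] ext [0.112 0.828]
plug 458 zmax 0.522 pt [ 0.6301 -0.0355  0.0246] mid [ 0.5853 -0.297 ] ext [0.134 0.743]
vial 447 zmax 0.522 pt [ 0.547  -0.0257  0.0304] mid [ 0.5595 -0.2921] ext [0.082 0.752]
holder 1956 zmax 0.522 pt [ 0.5182 -0.6683  0.522 ] mid [ 0.5854 -0.4841] ext [0.134 0.368]
table z 0.0002993946943277148 0.0007940907086388393
```

View pics/crop_top.png

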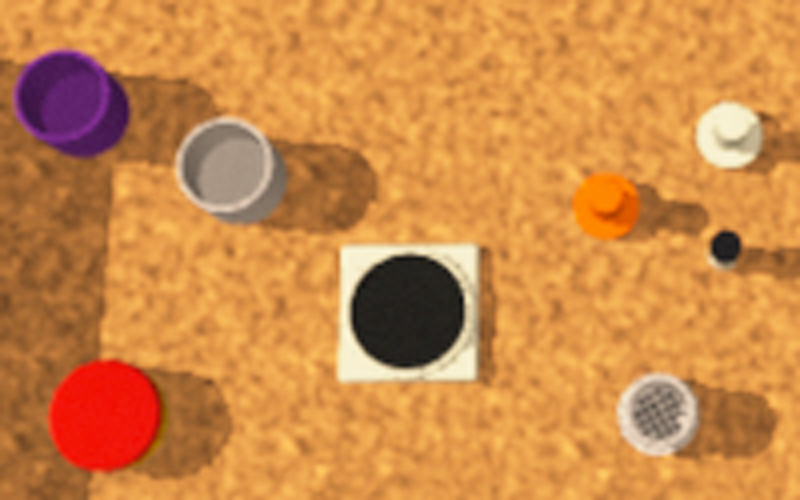

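View pics/crop_side.png

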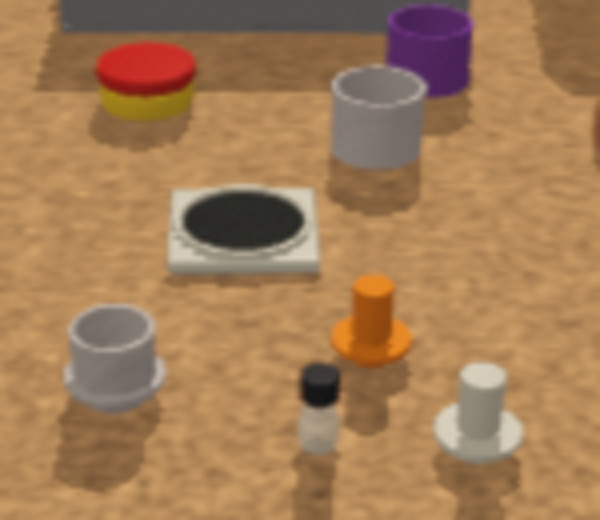

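View pics/crop_box.png

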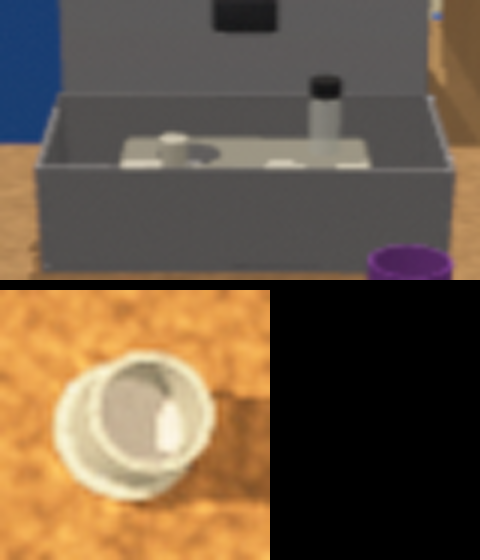

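```bash
cat >> h.py <<'E'
from scipy.optimize import least_squares
def near(c,xy,r,z0,z1):
    P=cloud(c); m=(c["range_z"]>0)&(np.hypot(P[...,0]-xy[0],P[...,1]-xy[1])<r)&(P[...,2]>z0)&(P[...,2]<z1)
    return P[m]
def fitc(q,r0,free=False):
    x0=np.r_[q[:,:2].mean(0)]
    f=lambda p:np.hypot(q[:,0]-p[0],q[:,1]-p[1])-r0
    s=least_squares(f,x0,loss="soft_l1",f_scale=.002); return s.x,np.sqrt(np.mean(s.fun**2))
E
python3 - <<'E'
from h import *
t=load("top0.npz"); s=load("side0.npz")
for n,xy,H,r,ro in (("cup",(.6,.31),.05,.05,.0312),("holder",(.625,-.33),.052,.045,.0262),("strainer",(.437,.022),.047,.04,.0217),("plug",(.622,-.025),.05,.04,0),("vial",(.545,-.02),.048,.03,0),("orange",(.57,.06),.05,.03,0)):
  for cn,c in(("top",t),("side",s)):
    q=near(c,xy,r,H-.004,H+.006)
    if len(q)<3: print(n,cn,len(q));continue
    f=fitc(q,ro) if ro else (np.median(q[:,:2],0),0)
    print(n,cn,len(q),"z",np.median(q[:,2]).round(4),"mid",((q.min(0)+q.max(0))/2)[:2].round(4),"ext",np.ptp(q,0)[:2].round(3),"fit",f[0].round(4),round(f[1],4))
P=cloud(t); print((P[178:198,408:430,2]*1000).round().astype(int))
# stand: black disc and white plate masks
for cn,c in(("top",t),("side",s)):
    hsv=cv2.cvtColor(c["img"],cv2.COLOR_RGB2HSV); m=((hsv[...,2]<70)*255).astype(np.uint8)
    k=np.zeros_like(m); 
    if cn=="top":k[205:250,205:250]=m[205:250,205:250]
    else:k[180:212,236:286]=m[180:212,236:286]
    cs=max(cv2.findContours(k,0,1)[0],key=cv2.contourArea);pc=cs[:,0].astype(float)
    w=onplane(c,pc[:,0],pc[:,1],.011); print("disc",cn,((w.min(0)+w.max(0))/2).round(4),np.ptp(w,0).round(4))
    x=cs[:,0];m2=((hsv[...,1]<80)&(hsv[...,2]>110)*1).astype(np.uint8)
    k=np.zeros_like(m2);sl=(slice(200,256),slice(200,256)) if cn=="top" else (slice(180,216),slice(232,290))
    k[sl]=m2[sl]; v,u=np.nonzero(k); w=onplane(c,u,v,.010); rr=cv2.minAreaRect((w[:,:2]*1000).astype(np.float32)); print("plate",rr)
E
```

```text
cup top 104 z 0.05 mid [0.5985 0.3236] ext [0.065 0.064] fit [0.5988 0.3235] 0.0013
cup side 82 z 0.0491 mid [0.5963 0.3231] ext [0.062 0.065] fit [0.5964 0.3224] 0.0013
holder top 96 z 0.0521 mid [ 0.622  -0.3259] ext [0.055 0.055] fit [ 0.622 -0.326] 0.0013
holder side 372 z 0.052 mid [ 0.6197 -0.3275] ext [0.055 0.055] fit [ 0.6199 -0.3279] 0.0011
strainer top 66 z 0.0475 mid [0.4361 0.0264] ext [0.045 0.043] fit [0.4356 0.0265] 0.001
strainer side 113 z 0.0464 mid [0.4331 0.0246] ext [0.044 0.049] fit [0.4334 0.0249] 0.0014
plug top 58 z 0.0503 mid [ 0.6318 -0.0212] ext [0.023 0.022] fit [ 0.6314 -0.0212] 0
plug side 76 z 0.05 mid [ 0.6296 -0.023 ] ext [0.021 0.024] fit [ 0.6291 -0.0254] 0
vial top 49 z 0.0483 mid [ 0.5469 -0.0172] ext [0.02  0.019] fit [ 0.5475 -0.0184] 0
vial side 65 z 0.0478 mid [ 0.5448 -0.0189] ext [0.021 0.021] fit [ 0.5449 -0.0213] 0
orange top 58 z 0.0498 mid [0.5804 0.0643] ext [0.022 0.019] fit [0.5801 0.0643] 0
orange side 56 z 0.0497 mid [0.5774 0.0627] ext [0.021 0.021] fit [0.5767 0.0614] 0
[[   2    8   13   16   51   53   49   45   42   35   39   
[... 1868 characters left out ...]
3   13    6   -1    3    5]
 [  19   19   25   29   40   36   42   46   48   51   50   51   55   49
    54   45   22    2    0    2   -1   -1]
 [  19   19   17   23   29   25   34   34   36   44   39   44   37   38
    20   19   18    2    2   -1    2    0]
 [  18   18   21   21   20   20   25   28   30   28   28   24   21   16
    18   19    4    1    0    3    4    0]]
disc top [0.5061 0.1998 0.011 ] [0.0757 0.0755 0.    ]
plate ((505.7256164550781, 200.16525268554688), (92.80845642089844, 92.30812072753906), 1.7064241170883179)
disc side [0.5032 0.2045 0.011 ] [0.071  0.0672 0.    ]
plate ((518.1531372070312, 214.70193481445312), (141.5181884765625, 127.40154266357422), 89.98265075683594)
```

Run:
```python
from h import *
from workcell import ik
t=load("top0.npz");P=cloud(t)
for n,(u0,u1,v0,v1) in dict(b1=(228,265,88,135),b2=(312,348,94,140),b3=(400,440,110,150),brown=(168,204,108,142)).items():
    q=P[v0:v1,u0:u1].reshape(-1,3);q=q[(q[:,2]>.03)&(q[:,2]<.5)];print(n,q.min(0).round(3),q.max(0).round(3))
for n,p in dict(cup=(.598,.323),holder=(.621,-.327),strainer=(.4345,.0257),plug=(.63,-.022),stand=(.505,.1995)).items():
  for q in([0,1,0,0],[0,0,1,0]):
    for z in(.075,.30):
      j=ik([*p,z],q); print(n,q,z,None if j is None else np.round(j,2))
```

```text
b1 [0.778 0.111 0.03 ] [0.855 0.189 0.174]
b2 [ 0.763 -0.117  0.03 ] [ 0.835 -0.037  0.176]
b3 [ 0.745 -0.357  0.03 ] [ 0.804 -0.298  0.154]
brown [0.758 0.289 0.03 ] [0.835 0.369 0.065]
cup [0, 1, 0, 0] 0.075 [ 0.32  0.66  1.44 -0.    1.04  1.89]
cup [0, 1, 0, 0] 0.3 [ 0.32  0.41  1.32 -0.    1.41  1.89]
cup [0, 0, 1, 0] 0.075 [ 0.32  0.66  1.44 -0.    1.04 -1.25]
cup [0, 0, 1, 0] 0.3 [ 0.32  0.41  1.32 -0.    1.41 -1.25]
holder [0, 1, 0, 0] 0.075 [-0.65  0.7   1.37 -0.    1.06  0.92]
holder [0, 1, 0, 0] 0.3 [-0.65  0.46  1.25 -0.    1.43  0.92]
holder [0, 0, 1, 0] 0.075 [-0.65  0.7   1.37 -0.    1.06 -2.22]
holder [0, 0, 1, 0] 0.3 [-0.65  0.46  1.25 -0.    1.43 -2.22]
strainer [0, 1, 0, 0] 0.075 [-0.21  0.24  2.09 -0.    0.81  1.36]
strainer [0, 1, 0, 0] 0.3 [-0.21 -0.14  1.94 -0.    1.34  1.36]
strainer [0, 0, 1, 0] 0.075 [-0.21  0.24  2.09 -0.    0.81 -1.79]
strainer [0, 0, 1, 0] 0.3 [-0.21 -0.14  1.94 -0.    1.34 -1.79]
plug [0, 1, 0, 0] 0.075 [-0.22  0.58  1.58 -0.    0.98  1.35]
plug [0, 1, 0, 0] 0.3 [-0.22  0.3   1.46 -0.    1.37  1.35]
plug [0, 0, 1, 0] 0.075 [-0.22  0.58  1.58 -0.    0.98 -1.79]
plug [0, 0, 1, 0] 0.3 [-0.22  0.3   1.46 -0.    1.37 -1.79]
stand [0, 1, 0, 0] 0.075 [ 0.16  0.43  1.82 -0.    0.89  1.73]
stand [0, 1, 0, 0] 0.3 [ 0.16  0.11  1.69 -0.    1.34  1.73]
stand [0, 0, 1, 0] 0.075 [ 0.16  0.43  1.82 -0.    0.89 -1.41]
stand [0, 0, 1, 0] 0.3 [ 0.16  0.11  1.69 -0.    1.34 -1.41]
```

The parts, by pixel in the top view:
- **Receiver:** two candidates. The grey steel cup at (182,192) fits; the one at (143,176) is purple.
- **Plug:** the white one at (307,184) fits; the one at (277,201) is orange. The pieces near (77,207) and (78,238) lie inside the toolbox.
- **Strainer:** (289,253), with dark floor holes.
- **Holder:** (417,187), white with a flange. The depth data shows it empty.
- **Stand:** (227,228), square with a black disc. The round dish at (361,233) holds the soap.
- **Vial:** (306,212).

The enlarged crops confirm these choices. I'm starting with the cup.

```bash
cat > m.py <<'E'
from workcell import *
from h import *
Q=[0,1,0,0]; HI=.285
S=np.array([.505,.1995])
def snap(tag):
    for n in("top","side"):
        c=capture(n); cv2.imwrite(f"pics/{n}_{tag}.png",c["img"][:,:,::-1]); np.savez(f"{n}_{tag}.npz",**c)
def pick(xy,gz,opening,newt):
    gripper_to(opening,30)
    goto([*xy,HI],Q); line_to([*xy,gz+.045+.03],rate=.2)
    h=line_to([*xy,gz+.045],rate=.06,until_force=8); s=read_state()
    print("down hit",h,s["ee_pos"].round(4),s["clock"])
    if h: raise SystemExit("contact on descent")
    gripper_to(0,newt); s=read_state(); print("gap mm",s["finger_gap"]*88,s["clock"])
    line_to([*xy,HI],rate=.2); hold(.2); s=read_state(); print("lifted gap",s["finger_gap"]*88,s["force"].round(2))
def place(base,gz,force=8,opening=None,above=.05):
    z=base+gz+.045
    if z+above<HI: goto([*S,HI],Q)
    line_to([*S,z+.03],rate=.2)
    h=line_to([*S,z-.004],rate=.03,until_force=force); s=read_state()
    print("placed hit",h,"dz mm",(s["ee_pos"][2]-z)*1000,s["ee_pos"].round(4),s["force"].round(1),s["clock"])
def release(opening):
    gripper_to(opening); s=read_state();p=s["ee_pos"]; print("rel",s["finger_gap"]*88)
    line_to([p[0],p[1],max(HI,p[2]+.08)],rate=.15); print(read_state()["clock"])
E
python3 - <<'E'
from m import *
pick((.5976,.323),.031,1.0,25)
place(.010,.031)
snap("cup_pre")
E
```

```text
down hit False [0.5975 0.323  0.0757] 5.3667
gap mm 64.30804659360726 5.8417
lifted gap 64.92982036594972 [-0.31  0.98 -0.64]
placed hit True dz mm 0.31095255581264913 [0.5047 0.1994 0.0863] [-0.7 -0.3  5.2] 9.8
```

Run:
```python
from m import *
release(1.0)
goto([.621,-.327,HI],Q)
snap("cup")
t=load("top_cup.npz");s=load("side_cup.npz")
for c in(t,s):
    q=near(c,S,.045,.055,.067); print("cup",len(q),np.median(q[:,2]).round(4),fitc(q,.0312))
```

```text
rel 88.03431599154264
11.9083
cup 109 0.0601 (array([0.50584425, 0.19889087]), np.float64(0.0011549269750194301))
cup 132 0.0589 (array([0.50325715, 0.19755695]), np.float64(0.0014999045063781376))
```

View pics/side_cup.png

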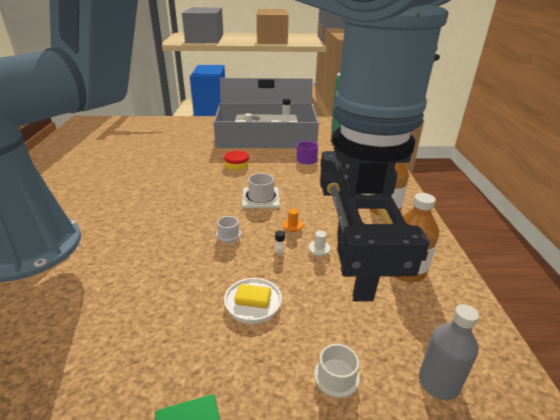

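The cup stands in the ring at side pixel (261,188), within 1 mm of the target in height and centring. Next is the holder.

Run:
```python
from m import *
pick((.621,-.327),.040,1.0,20)
place(.048,.040)
snap("hold_pre")
```

```text
down hit False [ 0.6209 -0.327   0.0846] 16.075
gap mm 56.50718675639692 16.6583
lifted gap 56.03160479650565 [0.21 0.   0.12]
placed hit True dz mm 0.08162655033092103 [0.5048 0.1994 0.1331] [-1.5 -0.3  5.1] 21.6333
```

View pics/side_hold_pre.png

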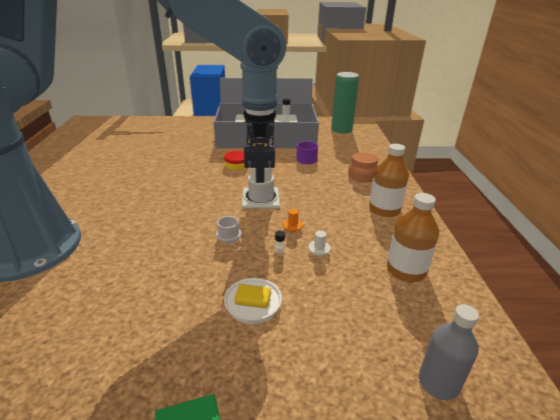

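The holder made contact 0.1 mm from its nominal seated height. In the side view it sits on the cup at (261,185). I'll release it and fetch the strainer.

Run:
```python
from m import *
release(1.0)
goto([.4345,.0257,HI],Q)
snap("hold")
t=load("top_hold.npz");s=load("side_hold.npz")
for c in(t,s):
    q=near(c,S,.045,.095,.106); print("holder",len(q),len(q) and (np.median(q[:,2]).round(4),fitc(q,.0262)))
    q=near(c,(.4345,.0257),.035,.043,.053); print("strainer",len(q))
    q=near(c,(.546,-.018),.02,.043,.053); print("vial",len(q),(q.min(0)+q.max(0))/2 if len(q) else 0)
```

```text
rel 88.16630786170202
23.5333
holder 97 (np.float64(0.0998), (array([0.5056877 , 0.19895975]), np.float64(0.0011711919087142538)))
strainer 13
vial 0 0
holder 115 (np.float64(0.0987), (array([0.50317128, 0.19785738]), np.float64(0.0014971791869882475)))
strainer 113
vial 67 [ 0.54475831 -0.01828159  0.04667367]
```

View pics/side_hold.png

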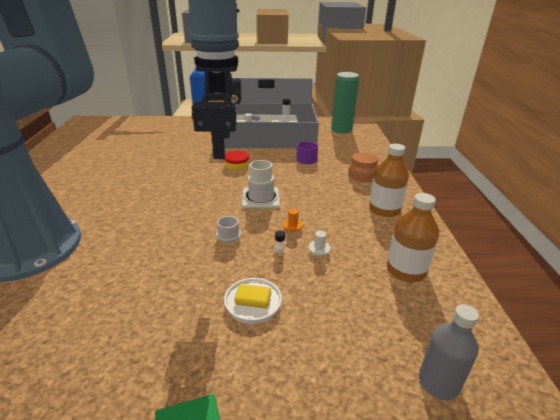

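The holder is seated upright at (261,178), with its rim at 100 mm as expected. Next is the strainer.

Run:
```python
from m import *
pick((.4345,.0257),.039,.9,20)
place(.088,.039)
snap("str_pre")
```

```text
down hit False [0.4344 0.0257 0.0838] 26.6583
gap mm 45.981589204214345 27.2583
lifted gap 46.25219065328423 [ 0.5   0.81 -0.92]
placed hit True dz mm 0.09093677888449836 [0.5048 0.1995 0.1721] [-0.9 -0.1  5.7] 30.875
```

View pics/side_str_pre.png

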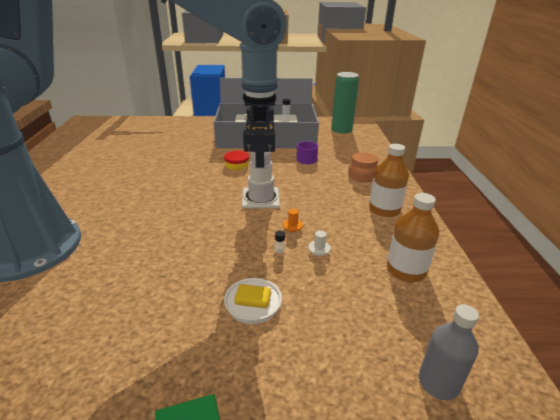

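The strainer made contact 0.1 mm from nominal, and the tower is straight at (261,170). I'll release it, check it, and pick up the plug.

Run:
```python
from m import *
release(.9)
goto([.63,-.022,HI],Q)
snap("str")
t=load("top_str.npz");s=load("side_str.npz")
for c in(t,s):
    q=near(c,S,.045,.130,.141); print("strainer",len(q),len(q) and (np.median(q[:,2]).round(4),fitc(q,.0217)))
    q=near(c,(.63,-.022),.02,.045,.055); print("plug",len(q),(q.min(0)+q.max(0))/2 if len(q) else 0)
```

```text
rel 79.10301975837871
32.5333
strainer 85 (np.float64(0.1349), (array([0.50555276, 0.19907864]), np.float64(0.00110024584381604)))
plug 0 0
strainer 96 (np.float64(0.1333), (array([0.50322084, 0.19791507]), np.float64(0.0015080691369919825)))
plug 79 [ 0.62941167 -0.02389397  0.04861213]
```

View pics/side_str.png

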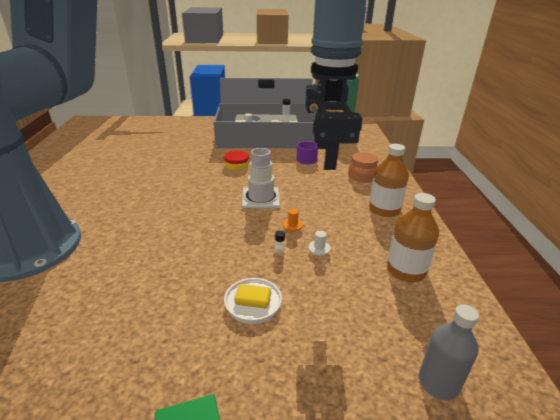

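The strainer is seated at (261,157), with its rim at 135 mm. The white plug at (320,243) is last.

Run:
```python
from m import *
pick((.63,-.022),.037,.6,20)
place(.125,.037)
release(.6)
goto([.45,-.3,.30],Q)
hold(.5); snap("fin")
t=load("top_fin.npz");s=load("side_fin.npz")
for c in(t,s):
    q=near(c,S,.03,.170,.182); print("plug",len(q),len(q) and (np.median(q[:,2]).round(4),((q.min(0)+q.max(0))/2).round(4)))
    q=near(c,(.546,-.018),.02,.043,.053); print("vial",len(q),(q.min(0)+q.max(0))/2 if len(q) else 0)
e=cv2.resize(s["img"][110:260,190:350,::-1],None,fx=4,fy=4,interpolation=cv2.INTER_CUBIC);cv2.imwrite("pics/fin_crop.png",e)
print(read_state()["clock"])
```

```text
down hit False [ 0.6299 -0.022   0.0817] 36.1083
gap mm 23.325419402366855 36.6583
lifted gap 23.105560512509665 [ 0.75  0.44 -0.89]
placed hit True dz mm 0.19753259733834572 [0.5049 0.1995 0.2072] [-1.9 -0.5  6.9] 40.3333
rel 52.49727475771882
41.6167
plug 80 (np.float64(0.1753), array([0.5072, 0.1994, 0.1752]))
vial 50 [ 0.54683004 -0.01720772  0.04830191]
plug 45 (np.float64(0.1746), array([0.5047, 0.1993, 0.1734]))
vial 68 [ 0.54475462 -0.01725075  0.0466971 ]
44.0417
```

View pics/fin_crop.png

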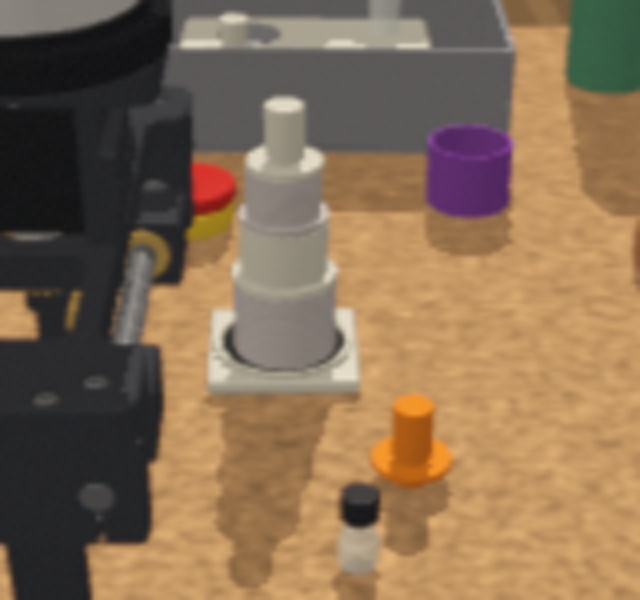

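View pics/top_fin.png

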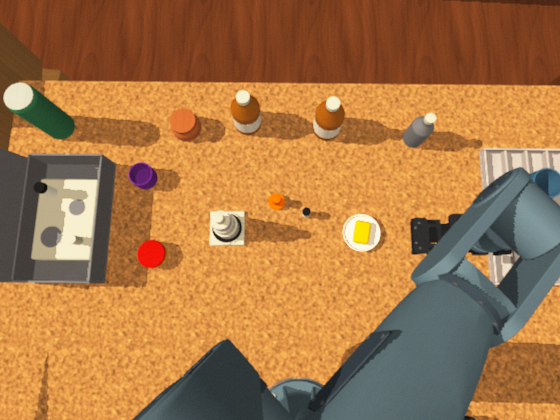

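The tower is complete and upright at crop pixel (285,230), top-view pixel (227,226). The plug's top is at 175 mm, exactly the expected height. The vial still stands at top-view pixel (306,212), and the gripper is clear of everything.

```bash
python3 -c "
from workcell import *
print(finish_job())"
```

```text
the job is handed in; nothing more can be done
None
```

The tower is built on the square stand in the order asked: steel cup, white holder, steel strainer, white plug with its knob up. I let go of it and handed the job in at about 44 s.

**Seating:** each part made contact within 0.3 mm of its expected seated height. The rims measured 60, 100 and 135 mm from above, and the top of the knob 175 mm, as they should. The side camera read about 1–2 mm lower on the rims. The tower is upright in both views.

**Surroundings:** the vial's measured position is unchanged to within about 2 mm, and it is still standing. The arm never went to the orange and purple look-alikes.

**Disagreements:** the two cameras differ by a steady 2–3 mm in x and 0–2 mm in y, about what the stated calibration allows. I used their average. No check failed.

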